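# Tighten the loose centre screw of an upturned bar-stool seat with a hex key

## Robot

A 6-joint arm with a two-finger parallel gripper is mounted at the origin on the work surface. World frame = base frame: x ahead of the robot, y to its left, z up, the work surface at z = 0. Lengths are in mm, angles in rad, forces in N, time in s.
With the tool pointing down it reaches from about 400 to 825 mm from the base axis. Payload 7 kg.
Tool frame: the origin (TCP) lies on the mounting face of the last link; the fingertips stand tip_extent ahead of it and the grasp point (between the pads) lies 155 mm ahead of it (tip_extent is the distance from the TCP to the fingertips, in mm); z points along the fingers, y is the line along which they close (so a half turn about z gives the same grasp; the last joint's range is limited). The gripper opens to 85 mm and grips with 20 to 120 N. Pads are 22 mm wide; open, the fingers measure 114 mm over their backs; the gripper's body (76 mm by 85 mm) begins 54 mm behind the grasp point. The pads swing forward as they close: fully open they stand 13 mm farther back than shut.
Start: joints at [-0.82, 0.359, 0.012, 0, -1.224, -0.288], TCP at [301.329, -603.984, 404.702] pointing down, gripper open.
Joint ranges: [-3.07, 3.07], [-1.43, 2.12], [-1.02, 1.25], [-3.03, 1.67], [-3.05, -0], [-3.03, 3.03]. Speed limits (rad/s): [2.39, 2.39, 3.01, 3.14, 3.14, 3.14].

## Interface

Orientations are given as a unit quaternion [x, y, z, w].
In Python, from rig import observe, camera, finish_job, tip_extent gives the robot as it stands.
- The arm moves only by the shell command python3 -m inch 'ROWS' [FORCE]. ROWS is a JSON list that holds a single list of rows (three levels of brackets), with 1 to 8 rows, each of 7 numbers: a rotation vector rx, ry, rz in rad, then dx, dy, dz in mm, then the opening from 0.0 (shut) to 1.0 (fully open); each row shifts and turns the commanded pose from where the row before left it, along the tool's axes as they then stand; what a row does not reach is not made up. A row lasts 1/12 s, in which the tool goes at most 41.7 mm and 0.125 rad, less where a joint would pass 70% of its speed; a pose out of reach is approached as far as the arm can. The fingers move at their own pace and stop on an object; FORCE is the grip in N (left out, the last holds). Time passes only in rows, so rows that do not move let the fingers close. It prints the time, the measured TCP pose, the force, the opening and the grip force at its end. Input that does not fit is refused with a message, and nothing moves.
- observe(): the state, without advancing time (a new reading comes with each control period).
- camera(name): name is "side" or "top" or "wrist"; returns a dict with "color" (420x560x3 uint8, blue, green, red), "fx", "fy", "cx", "cy" (pixels), "k1" (the pictures are not rectified: a ray, as slopes to the right and down, at radius r is drawn at 1 + k1 r^2 times it, then the intrinsics apply), "R" (3x3) and "t" (3): a world point X has camera coordinates R X + t; the wrist camera has in their place "mount" (4x4, takes a point from camera to tool coordinates, whose origin is the TCP and whose axes are the flange's). Camera axes: x right, y down, z forward; pixel columns grow to the right and rows downward; lengths in mm; the calibration is good to about 2 mm. A picture is of the moment at which its call begins: read the wrist's pose just before it. There is no depth.
- finish_job(): hands the job in; it is judged then, once.
The state is a dict: "t": time; "joint_pos": joint angles; "qvel": joint speeds; "joint_torque": joint torques, N m; "position": TCP position; "tool_rot": TCP orientation; "force": force on the tool from outside, world axes, zero at the start; "torque": the same for the moment, N m; "opening": opening from 0.0 (shut) to 1.0 (fully open); "grip_force": force on a finger pad.
Only numpy, scipy, OpenCV 4.12 (cv2) and the standard library are available. Lean on these libraries where they do the work, as an engineer would, in place of code of your own. Each camera call takes 0.05 s, during which the arm holds its last target. There are 200 camera calls.

## Task

Take the red T-handle hex key out of its wooden stand, push it fully home into the socket of the loose screw in the hub of the upturned stool seat, and only then turn it clockwise (seen from above), keeping it fully home, until the screw comes up against its stop. Work gently, feeling for the hexagon and never forcing the key down or hard against the stop. Finally stand the key back in its stand and let go, leaving the mug, the bowl and the jar where they are.

Things in the scene. Friction and masses are not known exactly. Their poses are not given: they have to be found in the camera images.
- key: T-handle hex key, 0.18 kg, loose. Origin: centre of its tip; z points up the shank. Steel hexagon shank 14 mm across flats (16.2 across corners; two flats face +-y), 105 mm long, its lowest 4 mm a cone 8 mm across at the tip. Above it a red cross-bar handle: 90 mm along x, 18 mm thick along y, 28 mm high (z 105 to 133 mm). Starts upright in the stand, tip 15 mm above the table.
- key_grip (a point): centre of the red handle bar, on the shank's axis, 119 mm above the tip; axes as the key's.
- stand: fixed wooden block 100 x 75 x 55 mm (x, y, z) with one square hole in the middle of its top that holds the key; origin under its centre.
- stand_hole (a point): centre of the stand hole's mouth, 55 mm above the table: square, 21 mm wide, 40 mm deep (floor 15 mm above the table), bevelled mouth. The key may stand in it at any yaw.
- stool: upturned white round bar-stool seat, 280 mm across, 44 mm high, fixed, with a dark square steel plate (150 mm, top at 49 mm) and a bright steel tubular hub in the middle (68 mm outside, 42 mm inside diameter, rim 82 mm above the table). Origin: centre of its underside on the table.
- hub_rim (a point): centre of the hub's open top, 82 mm above the table. Inside is the dark steel cap screw (34 mm head, top face 6 mm below the rim). It is loose in the hub: it stands up to 2 mm off the hub's axis in x and in y, and slides aside (to 3 mm) when pushed with about 1 N, so it centres itself on the cone of a key whose tip has entered its socket.
- socket_floor (a point): centre (on the hub's axis) of the floor of the screw's hexagon socket, 60 mm above the table. Socket: 14.5 mm across flats, 16 mm deep, plain sharp mouth. A key at the wrong angle enters with its cone only and rests on the mouth, tip 10 to 12 mm above the floor; within about 0.08 rad of the right angle it goes down to the floor. Fully home: tip within 2 mm of the floor.
- screw (a joint): turn of the screw in rad, growing clockwise seen from above: starts at 0 to 0.3 (loose), hard stop at 1.2 (tight from 1.0). Drag about 0.1 N m, stop felt as a rise to 0.2 (over 0.3 is forcing it); stays where it is left. This reading does not tell how the hexagon lies: that differs every time, repeats every 1.047 rad, and must be found by feel (press lightly, turn the key to and fro) or seen.
- washer (a joint): how far the screw is pressed down, in m: it stands on a stiff spring washer that gives 1 mm for each 5 N, then comes back up (socket and floor move with it). 0 unpressed. Around 5 N is plenty to seat the key; 3 mm (15 N) is forcing it.
- mug: white mug, 80 mm across, 90 mm high, loose bystander; origin under its centre.
- bowl: white bowl, 120 mm across, 60 mm high, loose bystander; origin under its centre.
- jar: jar with yellow cap, 66 mm across, 100 mm high, loose bystander; origin under its centre.
Things that resemble listed ones, but are neither listed nor needed, are in the scene too. Leave any green look-alike of the stand alone. There is more than one size of the key; the one meant has the size given above.

How it is judged:
By the outcome, as a careful person would: the job done as asked, in the order asked, and still so for the second after the job is handed in, with the robot touching nothing.
It also fails if it takes over 67 s, if anything falls off the work surface, if the arm or the gripper's body presses on something with over 40 N, if the wrist force passes 120 N, or if a joint passes its speed limit or range.

## Working session

There is one attempt and no reset: what is moved stays moved. The work goes in short steps, Python scripts to look and compute and a shell command to move; the robot and the scene stay as the last step left them, time stands still between calls to the robot, and variables do not carry over. Pictures are saved under pics/ and viewed, at most 10 in all, crops included, and the job is handed in when it is done.

```bash
mkdir -p pics; ls; python3 - <<'E'
from rig import observe,camera,tip_extent
import cv2,numpy as np
print(observe(),tip_extent)
ims=[]
for n in ("side","top"):
    c=camera(n); cv2.imwrite(f"pics/{n}0.png",c["color"]); ims.append(c["color"])
    print(n,{k:np.round(v,4).tolist() for k,v in c.items() if k!="color"})
c=camera("wrist");cv2.imwrite("pics/wrist0.png",c["color"]);print({k:np.round(v,4).tolist() for k,v in c.items() if k!="color"})
E
```

```text
pics
{'t': 0.0, 'joint_pos': array([-8.19911245e-01,  3.59394910e-01,  1.10746178e-02, -3.54608012e-04,
       -1.22409398e+00, -2.88108509e-01]), 'qvel': array([ 0.00188781, -0.00164882, -0.00041062,  0.00040468,  0.00069703,
       -0.00050586]), 'joint_torque': array([ 1.72520511e-03, -5.83320093e+01,  2.93434346e+01,  6.93670481e+00,
       -5.83937988e-03, -8.19436593e-06]), 'position': array([ 301.26597736, -603.82945184,  403.76430661]), 'tool_rot': array([-2.29270179e-01,  9.73362472e-01,  7.85003072e-04, -2.56896885e-04]), 'force': array([-0.39503315, -0.12977144,  0.33987612]), 'torque': array([ 0.02247233, -0.00964575,  0.02367609]), 'grip_force': 0.0, 'opening': 1.0018334361359813} 173.4
side {'fx': 431.9941, 'fy': 431.9941, 'cx': 279.6843, 'cy': 215.2209, 'k1': -0.1326, 'R': [[-0.9295, -0.3689, -0.0027], [-0.2405, 0.6116, -0.7537], [0.2797, -0.6999, -0.6572]], 't': [512.0569, 185.8789, 994.5904]}
top {'fx': 504.4697, 'fy': 504.4697, 'cx': 280.8931, 'cy': 216.3191, 'k1': -0.1145, 'R': [[-0.0017, -0.9999, 0.0145], [-0.9888, -0.0005, -0.1494], [0.1494, -0.0146, -0.9887]], 't': [14.8264, 565.9868, 1459.7206]}
{'fx': 306.0055, 'fy': 306.0055, 'cx': 282.0217, 'cy': 206.0389, 'k1': -0.0655, 'mount': [[-0.0005, -0.9553, -0.2955, 74.2446], [1.0, -0.0005, -0.0002, -1.063], [0.0, -0.2955, 0.9553, 30.8807], [0.0, 0.0, 0.0, 1.0]]}
```

View pics/top0.png

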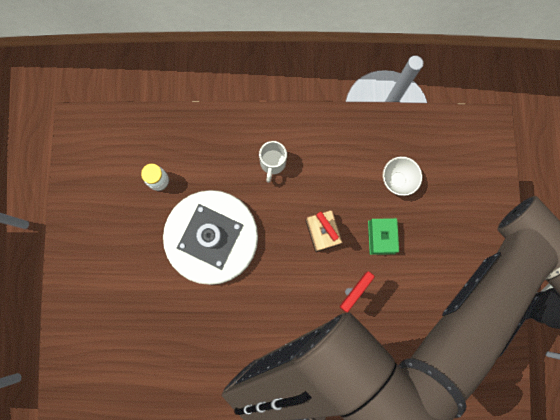

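View pics/side0.png

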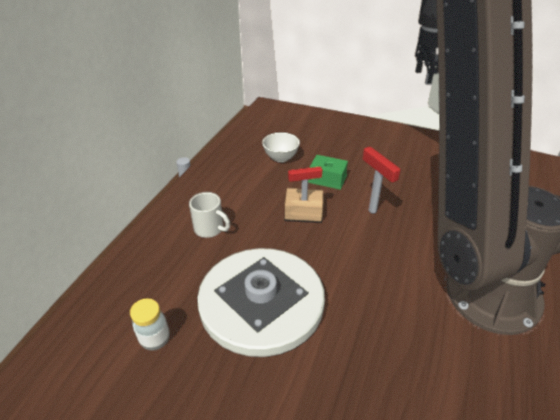

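The top view shows the red key in the wooden stand at (327,226). The look-alikes are a larger red T key standing free at (357,291) and a green stand at (384,236). The stool hub is at (208,235). By the description I choose the key at (327,226), in the wooden stand.

```bash
cat > h.py <<'E'
import numpy as np,cv2
from rig import observe,camera,tip_extent
from scipy.spatial.transform import Rotation as Ro
def ray(c,uv,obs=None):
    K=np.array([[c["fx"],0,c["cx"]],[0,c["fy"],c["cy"]],[0,0,1]])
    p=cv2.undistortPoints(np.array([[uv]],float),K,np.array([c["k1"],0,0,0,0]))[0,0]
    d=np.array([p[0],p[1],1])
    if "R" in c: R=np.array(c["R"]); return -R.T@c["t"],R.T@d
    M=np.array(c["mount"]); Rt=Ro.from_quat(obs["tool_rot"]).as_matrix()
    return obs["position"]+Rt@M[:3,3],Rt@M[:3,:3]@d
def plane(c,uv,z,obs=None):
    o,d=ray(c,uv,obs); return o+d*(z-o[2])/d[2]
def proj(c,X,obs=None):
    if "R" in c: p=np.array(c["R"])@X+c["t"]
    else:
        M=np.array(c["mount"]); Rt=Ro.from_quat(obs["tool_rot"]).as_matrix()
        p=M[:3,:3].T@(Rt.T@(X-obs["position"])-M[:3,3])
    p=p[:2]/p[2]; p=p*(1+c["k1"]*(p@p)); return c["fx"]*p[0]+c["cx"],c["fy"]*p[1]+c["cy"]
def red(im):
    h=cv2.cvtColor(im,cv2.COLOR_BGR2HSV); return (((h[...,0]<8)|(h[...,0]>172))&(h[...,1]>170)&(h[...,2]>110)).astype(np.uint8)*255
def blobs(m,a=40):
    cs,_=cv2.findContours(m,cv2.RETR_EXTERNAL,cv2.CHAIN_APPROX_NONE); return [k for k in cs if cv2.contourArea(k)>a]
E
cat > m.py <<'E'
from h import *
for n in ("top","side"):
    c=camera(n); im=c["color"]
    for k in blobs(red(im)):
        r=cv2.minAreaRect(k); b=cv2.boxPoints(r)
        print(n,"red",np.round(r[0],1),np.round(r[1],1),r[2],"c@148",np.round(plane(c,r[0],148),1),"corners",[np.round(plane(c,q,148)[:2],0).tolist() for q in b])
    h=cv2.cvtColor(im,cv2.COLOR_BGR2HSV)
    w=((h[...,0]>9)&(h[...,0]<24)&(h[...,1]>60)&(h[...,2]>170)).astype(np.uint8)*255
    for k in blobs(w,60):
        r=cv2.minAreaRect(k); print(n,"wood",np.round(r[0],1),np.round(r[1],1),np.round(plane(c,r[0],55),1))
    wh=((h[...,1]<50)&(h[...,2]>190)).astype(np.uint8)*255
    for k in blobs(wh,1500):
        e=cv2.fitEllipse(cv2.convexHull(k)); print(n,"white",np.round(e[0],1),np.round(e[1],1),np.round(plane(c,e[0],44),1))
    X=(208,235) if n=="top" else (261,285)
    print(n,"hub@82",plane(c,X,82))
    if n=="top":
        cv2.imwrite("pics/c1.png",np.hstack([cv2.resize(im[205:265,178:238],(400,400),interpolation=2),cv2.resize(im[195:255,297:357],(400,400),interpolation=2)]))
E
python3 m.py
```

```text
top red [356.8 291.2] [10.4 46.6] 37.405357360839844 c@148 [ 343.7 -190.5  148. ] corners [[303.0, -140.0], [403.0, -219.0], [385.0, -242.0], [285.0, -162.0]]
top red [327.  225.7] [31.6  6.4] 56.3099365234375 c@148 [ 523.9 -111.3  148. ] corners [[556.0, -80.0], [566.0, -95.0], [492.0, -142.0], [482.0, -128.0]]
top wood [323.8 229.8] [34.5 26.3] [ 524.  -111.7   55. ]
top wood [331.8 219.3] [20.8  8.3] [ 555.3 -136.1   55. ]
top white [209.5 236.9] [92.7 94.2] [504.1 225.8  44. ]
top hub@82 [505.43983118 225.34921366  82.        ]
side red [304.9 173.4] [10.2 32.7] 82.87498474121094 c@148 [517.9 -93.6 148. ] corners [[563.0, -90.0], [490.0, -139.0], [474.0, -97.0], [544.0, -50.0]]
side red [380.6 163.4] [43.6 15.3] 38.92754364013672 c@148 [ 344.9 -212.1  148. ] corners [[408.0, -227.0], [397.0, -298.0], [284.0, -198.0], [299.0, -137.0]]
side wood [303.2 204. ] [36.5 29. ] [515.6 -82.9  55. ]
side white [259.9 301. ] [105.5 125.1] [497.7 249.6  44. ]
side white [546.4  73.8] [ 58.1 166.8] [ -248.1 -1457.2    44. ]
side white [353.6  60.2] [165.9 273.9] [  647.1 -1177.3    44. ]
side hub@82 [499.66882336 236.20991324  82.        ]
```

View pics/c1.png

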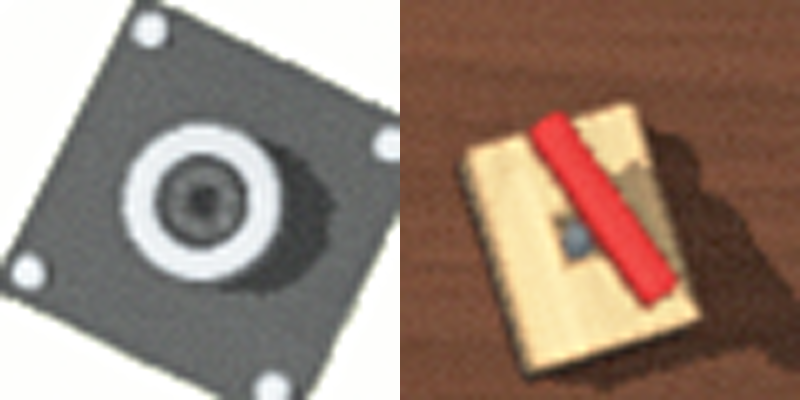

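The crop shows the hub ring at about (208.2,235.4). The bar in the wooden stand measures 88×17 mm, which matches the key meant; the other is about 128 mm long. I'm moving above the key now.

```bash
python3 -m inch '[[[0, 0, -0.114, 0, 0, 0, 1], [0, 0, 0, -35, 22.5, 0, 1], [0, 0, 0, -35, 22.5, 0, 1], [0, 0, 0, -35, 22.5, 0, 1], [0, 0, 0, -35, 22.5, 0, 1], [0, 0, 0, -35, 22.5, 0, 1], [0, 0, 0, -35, 22.5, 0, 1], [0, 0, 0, -35, 22.5, 0, 1]]]'
python3 -m inch '[[[0, 0, 0, -35, 22.5, 0, 1], [0, 0, 0, -35, 22.5, 0, 1], [0, 0, 0, -35, 22.5, 0, 1], [0, 0, 0, -35, 22.5, 0, 1], [0, 0, 0, -35, 22.5, 0, 1], [0, 0, 0, -35, 22.5, 0, 1], [0, 0, 0, 0, 0, 0, 1], [0, 0, 0, 0, 0, 0, 1]]]'
cat > w.py <<'E'
import sys; from h import *
o=observe(); c=camera("wrist"); im=c["color"]; cv2.imwrite(f"pics/{sys.argv[1]}.png",im)
R=Ro.from_quat(o["tool_rot"]).as_matrix()
print("pos",o["position"],"x",R[:,0],"z",R[:,2],"q6",o["joint_pos"][5])
for k in blobs(red(im),300):
    r=cv2.minAreaRect(k); b=[plane(c,q,148,o)[:2] for q in cv2.boxPoints(r)]
    e=[b[1]-b[0],b[2]-b[1]]; e.sort(key=np.linalg.norm)
    cc=np.mean(b,0); d=R.T@np.r_[cc-o["position"][:2],0]
    print("px",np.round(r[0]),"ctr",np.round(cc,1),"size",np.linalg.norm(e,axis=1).round(1),"dirx in tool",(R.T[:2,:2]@e[1]/np.linalg.norm(e[1])).round(3),"offset tool",d.round(1))
E
python3 w.py w1
```

```text
t: 0.92
position: [421.1, -336.5, 404.9]
tool_rot: [-0.284, 0.959, -0.0, 0.0]
force: [0.9, -0.3, -0.1]
opening: 0.995
grip_force: 0.0
t: 1.58
position: [523.9, -108.6, 404.5]
tool_rot: [-0.286, 0.958, 0.0, -0.0]
force: [-1.0, -0.3, -0.4]
opening: 0.997
grip_force: 0.0
pos [ 523.92332035 -108.57454886  404.54513769] x [-8.36099009e-01 -5.48578550e-01  1.47160775e-04] z [-2.16511629e-04  6.17311534e-05 -9.99999975e-01] q6 -1.1523361648610504
px [276. 208.] ctr [ 526.2 -113.6] size [16.9 90.4] dirx in tool [-1.     0.005] offset tool [ 0.9 -5.5 -0. ]
```

View pics/w1.png

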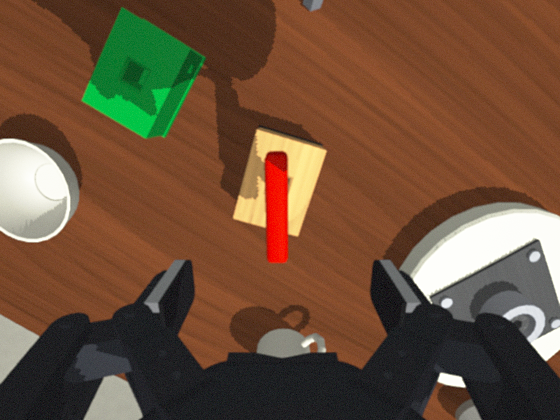

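The wrist view shows the bar centred at (276,208), aligned with the tool's x, size 90×17 mm, about 5 mm to tool −y. I'm descending and grasping.

```bash
python3 -m inch '[[[0, 0, 0.005, 1, -5, 35, 1], [0, 0, 0, 0, 0, 40, 1], [0, 0, 0, 0, 0, 30, 1], [0, 0, 0, 0, 0, 10, 1], [0, 0, 0, 0, 0, 0, 0], [0, 0, 0, 0, 0, 0, 0], [0, 0, 0, 0, 0, 0, 0], [0, 0, 0, 0, 0, 0, 0]]]' 40
python3 -m inch '[[[0, 0, 0, 0, 0, 0, 0], [0, 0, 0, 0, 0, 0, 0], [0, 0, 0, 0, 0, 0, 0], [0, 0, 0, 0, 0, 0, 0]]]' 60
python3 -c "
from h import *;o=observe();print(o)"
```

```text
t: 2.3
position: [525.8, -115.6, 291.8]
tool_rot: [-0.282, 0.959, -0.0, 0.002]
force: [0.1, 0.3, 0.3]
opening: 0.454
grip_force: 0.0
t: 2.63
position: [525.3, -115.1, 291.2]
tool_rot: [-0.282, 0.959, -0.0, 0.001]
force: [-1.4, 2.6, 8.0]
opening: 0.199
grip_force: 58.5
{'t': 2.6333, 'joint_pos': array([ 1.48932957e-01,  2.38505252e-01, -4.43371697e-01, -2.74007991e-04,
       -8.86848662e-01, -1.14737078e+00]), 'qvel': array([ 0.00030892, -0.00146513, -0.00104764,  0.00132052,  0.00134503,
       -0.00095352]), 'joint_torque': array([-1.34917919e+00, -4.01922834e+01,  2.28602475e+01,  6.02198884e+00,
        8.52928385e-01, -4.30535714e-03]), 'position': array([ 525.33550894, -115.0806324 ,  291.24511472]), 'tool_rot': array([-2.82205844e-01,  9.59353313e-01, -3.63734221e-05,  1.04016194e-03]), 'force': array([-1.41809434,  2.60217457,  7.9514196 ]), 'torque': array([1.43015666e+00, 1.15091061e+00, 1.19423111e-03]), 'grip_force': 58.48915994167328, 'opening': 0.19851281211702249}
```

```bash
python3 -m inch '[[[0, 0, 0, 0, 0, -2, 0], [0, 0, 0, 0, 0, -5, 0], [0, 0, 0, 0, 0, -13, 0], [0, 0, 0, 0, 0, -20, 0], [0, 0, 0, 0, 0, -35, 0], [0, 0, 0, 0, 0, -35, 0], [0, 0, 0, 0, 0, 0, 0], [0, 0, 0, 0, 0, 0, 0]]]'
python3 w.py w2
```

```text
t: 3.3
position: [525.4, -115.4, 402.3]
tool_rot: [-0.282, 0.959, -0.0, 0.002]
force: [-0.7, -0.5, -2.6]
opening: 0.202
grip_force: 58.9
pos [ 525.37377239 -115.4200459   402.26317853] x [-0.8408614  -0.5412326  -0.00440199] z [ 4.88610784e-03  5.42090454e-04 -9.99987916e-01] q6 -1.1473908745274386
px [283. 271.] ctr [576.7 -83.3] size [ 32.7 162.6] dirx in tool [-0.999  0.049] offset tool [-60.6  -0.8   0.3]
```

View pics/w2.png

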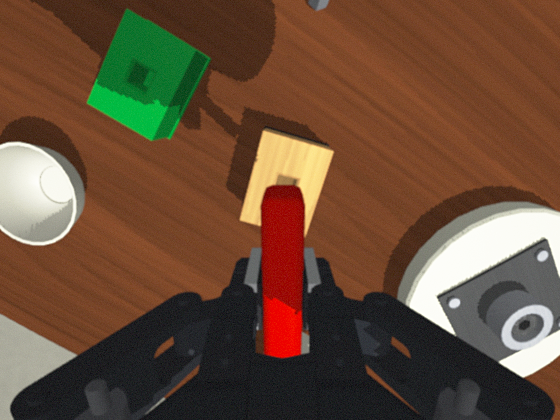

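The key has been lifted out, and the bar is aligned with the tool at (283,271). The stand hole is near (287,181). I'm going to hover beside the hub, so the wrist camera can see the socket.

```bash
python3 -m inch '[[[0, 0, 0, -14, 18, 0, 0], [0, 0, 0, -25, 33, 0, 0], [0, 0, 0, -25, 33, 0, 0], [0, 0, 0, -25, 33, 0, 0], [0, 0, 0, -25, 33, 0, 0], [0, 0, 0, -25, 33, 0, 0], [0, 0, 0, -25, 33, 0, 0], [0, 0, 0, -25, 33, 0, 0]]]'
python3 -m inch '[[[0, 0, 0, -25, 33, 0, 0], [0, 0, 0, -12, 15, 0, 0], [0, 0, 0, 0, 0, 10, 0], [0, 0, 0, 0, 0, 10, 0], [0, 0, 0, 0, 0, 6, 0], [0, 0, 0, 0, 0, 0, 0], [0, 0, 0, 0, 0, 0, 0], [0, 0, 0, 0, 0, 0, 0]]]'
cat > s.py <<'E'
import sys; from h import *
o=observe(); c=camera("wrist"); im=c["color"]; cv2.imwrite(f"pics/{sys.argv[1]}.png",im)
R=Ro.from_quat(o["tool_rot"]).as_matrix(); print(o["position"],o["force"],o["torque"],R[:,0],R[:,2])
u,v=proj(c,np.array([504.5,225.2,82]),o); print("hub expect",u,v)
u,v=int(u),int(v); p=im[max(0,v-35):v+35,u-35:u+35]
cv2.imwrite(f"pics/{sys.argv[1]}c.png",np.hstack([im if 0 else cv2.resize(p,(560,560),interpolation=cv2.INTER_CUBIC)]))
E
python3 s.py w3
```

```text
t: 4.02
position: [548.6, 198.1, 398.2]
tool_rot: [-0.282, 0.959, -0.0, -0.001]
force: [0.2, -0.1, -2.2]
opening: 0.204
grip_force: 58.8
t: 4.68
position: [554.6, 255.7, 374.1]
tool_rot: [-0.282, 0.96, -0.0, 0.0]
force: [-0.4, 0.5, -0.9]
opening: 0.198
grip_force: 59.0
[554.6342195  255.70687397 374.05084615] [-0.36153634  0.47039905 -0.91182276] [-0.00955785 -0.02162127 -0.01399557] [-8.41502069e-01 -5.40253834e-01 -2.51316273e-04] [ 3.15937001e-04 -2.69232317e-05 -9.99999950e-01]
hub expect 285.2315996702029 131.3617372203682
```

View pics/w3c.png

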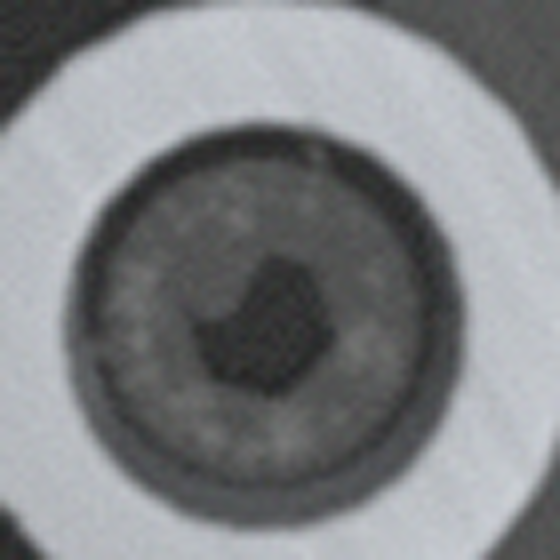

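The hub's inner rim is centred at about px (283,136.6) and the socket hexagon at about (283,136.5), with a partly lit interior. I'll average some frames and look closer.

```bash
cat > s2.py <<'E'
from h import *
o=observe(); L=[]
for i in range(10):
    c=camera("wrist"); L.append(c["color"].astype(float))
im=np.mean(L,0); np.save("avg.npy",im)
g=im.mean(2); p=g[118:154,264:300]
p=cv2.resize(p,(720,720),interpolation=cv2.INTER_CUBIC)[60:660]; q=np.clip((p-40)*255/(110-40),0,255).astype(np.uint8); print(p.min(),p.max())
cv2.imwrite("pics/w4.png",q)
# hub inner rim: bright ring, inner contour
m=(g>150).astype(np.uint8)*255; m2=np.zeros_like(m); m2[85:200,230:340]=m[85:200,230:340]
cs,h=cv2.findContours(m2,cv2.RETR_CCOMP,cv2.CHAIN_APPROX_NONE)
for k,hh in zip(cs,h[0]):
    if cv2.contourArea(k)>800:
        e=cv2.fitEllipse(k); print("hole" if hh[3]>=0 else "outer",e, plane(c,e[0],82,o))
E
python3 s2.py
```

```text
41.30371682188511 108.09352864870743
outer ((281.88433837890625, 135.13356018066406), (77.9429931640625, 79.55623626708984), 172.2682342529297) [508.79864791 224.8235883   82.        ]
hole ((281.9684143066406, 135.94284057617188), (51.77591323852539, 52.538578033447266), 17.388935089111328) [509.32200463 225.24277224  82.        ]
```

View pics/w4.png

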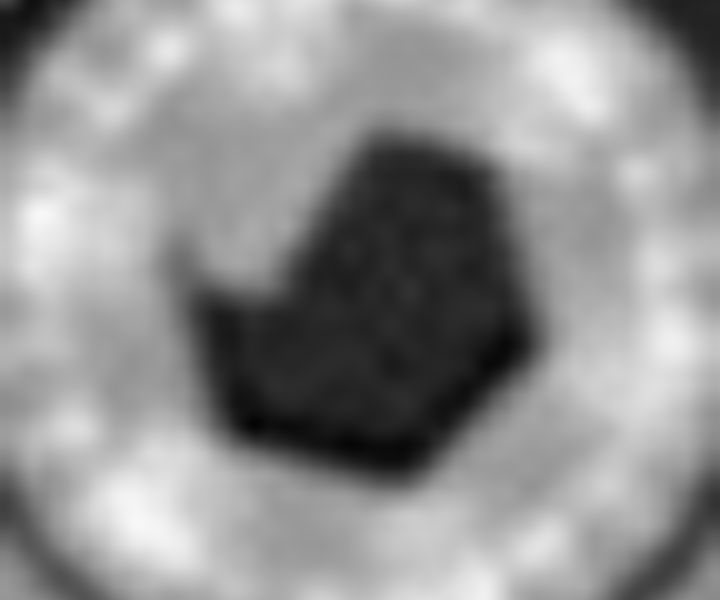

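Socket mouth corners in the 20× crop: (405,488), (215,435), (175,245), (495,160), (548,345). That is a regular hexagon with sides of about 196 px, which is the expected size.

```bash
python3 - <<'E'
from h import *
o=observe(); c=camera("wrist"); R=Ro.from_quat(o["tool_rot"]).as_matrix()
V=[(405,488),(215,435),(175,245),(495,160),(548,345)]
P=np.array([plane(c,(264+x/20-.5,118+(y+60)/20-.5),76,o)[:2] for x,y in V])
ctr=(P[2]+P[4]+P[1]+P[3])/4; print("ctr",ctr, np.linalg.norm(P-ctr,axis=1))
T=(P-ctr)@R[:2,:2]   # tool axes
a=np.arctan2(T[:,1],T[:,0])%(np.pi/3); print(a)
# key corners lie on key x (two flats face +-y): corners at 0 mod 60deg in tool x
m=np.angle(np.mean(np.exp(6j*a)))/6; print("turn rz",m, m+np.pi/3,m-np.pi/3,"joints",o["joint_pos"])
d=R.T@np.r_[np.array([508.8,225])-o["position"][:2],0]; print("to hub tool",d)
s=camera("side"); t=camera("top")
for n,k,p in (("side",s,(261,285)),("top",t,(208.15,235.4))): print(n,plane(k,p,82))
# hub by grey bright mask in top and side
cv2.imwrite("pics/s5.png",s["color"])
for b in blobs(red(s["color"])): print(cv2.minAreaRect(b))
# hand-eye check: known handle centre (tool z 155) projected into top view vs red blob
X=o["position"]+R@np.array([0,0,141]); print("handle top expected", proj(t,X),proj(s,X))
E
```

```text
ctr [509.02452    225.42520455] [8.35632262 8.48898064 8.10083512 8.158249   8.38559776]
[0.80366142 0.8113395  0.79525198 0.79541466 0.76926951]
turn rz -0.25219572483307034 0.7950018263635272 -1.299393276029668 joints [ 7.52923269e-01  2.75633668e-01 -1.80078987e-01 -5.23198855e-05
 -1.11498686e+00 -1.75188933e+00]
to hub tool [ 5.54705964e+01 -1.95682337e+00 -4.93746539e-03]
side [499.66882336 236.20991324  82.        ]
top [504.28013164 224.8939144   82.        ]
((213.69198608398438, 242.55601501464844), (13.326967239379883, 16.546905517578125), 79.69515228271484)
((244.5, 238.0), (14.0, 13.0), 90.0)
((380.484619140625, 163.37692260742188), (43.677494049072266, 14.909988403320312), 37.87498474121094)
handle top expected (np.float64(188.96230316513194), np.float64(209.76129546873315)) (np.float64(227.68662326021385), np.float64(233.21784508818803))
```

```bash
python3 -m inch '[[[0, 0, 0, 20, -1, 0, 0], [0, 0, 0, 27, 0, 0, 0], [0, 0, 0, 10, 0, 0, 0], [0, 0, -0.1, 0, 0, 0, 0], [0, 0, -0.1, 0, 0, 0, 0], [0, 0, -0.052, 0, 0, 0, 0], [0, 0, 0, 0, 0, 0, 0], [0, 0, 0, 0, 0, 0, 0]]]'
python3 - <<'E'
from h import *
o=observe(); R=Ro.from_quat(o["tool_rot"]).as_matrix(); print(o["position"],o["force"])
s=camera("side"); t=camera("top"); A=[]
a=s["color"][225:325,205:305]; b=t["color"][185:265,165:245]
cv2.imwrite("pics/v1.png",np.hstack([cv2.resize(a,(400,400),interpolation=2),cv2.resize(b,(400,400),interpolation=2)]))
X=o["position"]+R@np.array([0,0,276]); print("tip exp",proj(s,X),proj(t,X))
E
```

```text
t: 6.05
position: [507.0, 225.0, 373.8]
tool_rot: [-0.399, 0.917, 0.0, 0.0]
force: [0.2, -0.8, -1.5]
opening: 0.197
grip_force: 59.0
[507.03846734 224.98140677 373.84166707] [ 0.19034241 -0.80972708 -1.50192235]
tip exp (np.float64(259.6423353969374), np.float64(275.41396475107064)) (np.float64(207.41000093333304), np.float64(233.79523017121878))
```

View pics/v1.png

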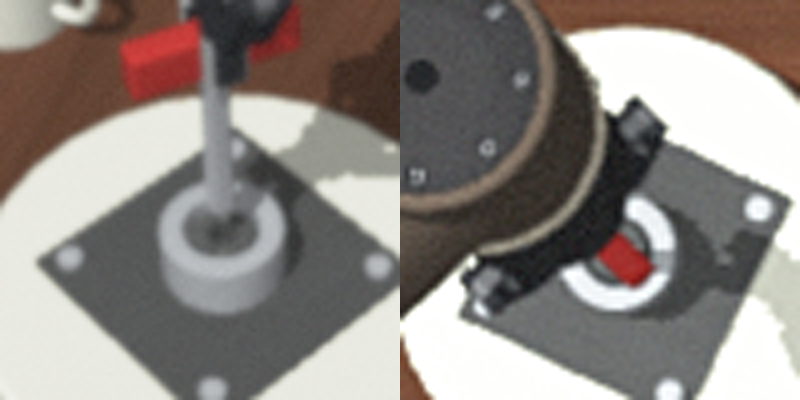

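The side crop shows the shank tip at about (217,213), and the hub's inner rim spans x 182–262 and y 205–258. I'll take the tip-to-hub offset within the same view, so the calibration bias cancels.

```bash
python3 - <<'E'
from h import *
o=observe(); s=camera("side"); t=camera("top"); im=s["color"]; g=cv2.cvtColor(im,cv2.COLOR_BGR2GRAY).astype(float)
# shank edges at rows: gradient subpixel
for v in (258,262,266,270,274,277):
    r=g[v-1:v+2,245:280].mean(0); print(v,r.astype(int)[4:26])
tip=(205+217/4-.5,225+213/4-.5)
print("shank foot",plane(s,tip,98), "hub", plane(s,(205+222/4-.5,225+231/4-.5),82))
for v,z in ((258,0),):pass
R=Ro.from_quat(o["tool_rot"]).as_matrix()
for l in (190,220,250,276): print(l,proj(s,o["position"]+R@np.array([0,0,l])))
for x in (503,505,507,509): print(x,proj(s,np.array([x,225,82.])))
for d,n in ((13,'z82'),):
    # rim: inner circle points extents for candidate
    th=np.linspace(0,6.28,200); q=np.array([proj(s,np.array([507+21*np.cos(a),225+21*np.sin(a),82])) for a in th]); print("inner ext",q.min(0),q.max(0))
    q=np.array([proj(s,np.array([507+34*np.cos(a),225+34*np.sin(a),82])) for a in th]); print("outer ext",q.min(0),q.max(0))
    q=np.array([proj(t,np.array([507+34*np.cos(a),225+34*np.sin(a),82])) for a in th]); print("top outer ext",q.min(0),q.max(0))
E
```

```text
258 [232 233 233 233 233 229 210 175 157 147 140 138 131 120 121 131 154 183
 205 220 229 232]
262 [232 232 231 225 209 189 169 157 155 150 143 139 133 136 164 173 157 120
  94  96 107 129]
266 [165 134 111  98  91  89 106 139 152 153 146 141 136 124 107  96  89  80
  72  65  60  55]
270 [ 89  89  92  98 109 118 131 150 156 155 148 142 139 133 125 124 112  98
  90  77  63  64]
274 [150 167 178 180 180 178 172 165 159 156 151 143 140 136 122 118 119 116
 114 113 118 131]
277 [182 182 171 154 140 132 129 128 133 139 139 133 128 117 105  99 104 107
 113 128 160 180]
shank foot [506.18906422 231.81548714  98.        ] hub [504.68262075 230.02350265  82.        ]
190 (np.float64(258.17587624442086), np.float64(246.9394782632513))
220 (np.float64(258.7099044435987), np.float64(257.3192211943442))
250 (np.float64(259.2229153693758), np.float64(267.2250936073511))
276 (np.float64(259.6512998928107), np.float64(275.4483535256816))
503 (np.float64(261.6536631323514), np.float64(280.79808519347534))
505 (np.float64(260.798740633842), np.float64(280.5345074705343))
507 (np.float64(259.94487112480624), np.float64(280.27117279304997))
509 (np.float64(259.0920555927983), np.float64(280.0080817618015))
inner ext [250.17071421 272.89918447] [269.71839144 287.8835395 ]
outer ext [244.11603329 268.45179721] [275.76896936 292.72068256]
top outer ext [196.38323431 222.78333183] [219.89765555 246.215412  ]
```

In the side view the shank axis and the hub centre agree with the commanded position to within about 0.2 px laterally. I'm descending carefully.

```bash
python3 -m inch '[[[0, 0, 0, 0, 0, 6, 0], [0, 0, 0, 0, 0, 8, 0], [0, 0, 0, 0, 0, 4, 0], [0, 0, 0, 0, 0, 2, 0], [0, 0, 0, 0, 0, 1, 0], [0, 0, 0, 0, 0, 0, 0]]]'
python3 -m inch '[[[0, 0, 0, 0, 0, 1, 0], [0, 0, 0, 0, 0, 1, 0], [0, 0, 0, 0, 0, 0, 0]]]'
python3 -m inch '[[[0, 0, 0, 0, 0, 1, 0], [0, 0, 0, 0, 0, 1, 0], [0, 0, 0, 0, 0, 0, 0]]]'
```

```text
t: 6.75
position: [507.1, 225.0, 352.3]
tool_rot: [-0.4, 0.916, -0.0, -0.0]
force: [0.5, 0.2, -1.2]
opening: 0.201
grip_force: 59.0
t: 7.0
position: [507.0, 224.9, 350.7]
tool_rot: [-0.4, 0.916, 0.0, 0.0]
force: [-0.7, -0.1, -1.9]
opening: 0.199
grip_force: 59.0
t: 7.25
position: [507.1, 224.9, 348.7]
tool_rot: [-0.4, 0.916, -0.0, 0.0]
force: [-0.7, -0.3, -1.6]
opening: 0.199
grip_force: 59.1
```

```bash
python3 -m inch '[[[0, 0, 0, 0, 0, 1, 0], [0, 0, 0, 0, 0, 1, 0], [0, 0, 0, 0, 0, 0, 0]]]'
python3 -m inch '[[[0, 0, 0, 0, 0, 0.7, 0], [0, 0, 0, 0, 0, 0.7, 0], [0, 0, 0, 0, 0, 0, 0]]]'
```

```text
t: 7.5
position: [507.2, 225.0, 347.1]
tool_rot: [-0.4, 0.916, -0.0, 0.0]
force: [0.2, -1.3, 2.5]
opening: 0.202
grip_force: 59.6
t: 7.75
position: [507.3, 225.1, 346.1]
tool_rot: [-0.4, 0.916, 0.0, 0.001]
force: [-0.5, -0.0, 5.8]
opening: 0.199
grip_force: 60.1
```

```bash
python3 -m inch '[[[0, 0, 0.04, 0, 0, 0, 0], [0, 0, 0.04, 0, 0, 0, 0], [0, 0, 0, 0, 0, 0, 0]]]'
python3 -m inch '[[[0, 0, 0.04, 0, 0, 0, 0], [0, 0, 0.04, 0, 0, 0, 0], [0, 0, 0, 0, 0, 0, 0]]]'
python3 -c "
from h import *;o=observe();print(o['position'],o['force'],o['torque'])"
```

```text
t: 8.0
position: [507.0, 225.0, 345.4]
tool_rot: [-0.362, 0.932, 0.0, 0.0]
force: [0.1, -0.5, -1.1]
opening: 0.193
grip_force: 59.1
t: 8.25
position: [507.0, 225.0, 345.1]
tool_rot: [-0.326, 0.946, 0.0, -0.0]
force: [0.7, -0.4, -0.2]
opening: 0.2
grip_force: 59.2
[507.04006713 225.01043787 345.05999859] [ 0.73223835 -0.38677308 -0.20979593] [ 0.02521044 -0.25521736  0.07015048]
```

The hexagon found its place somewhere near +0.08. I'm easing back there and going down.

```bash
python3 -m inch '[[[0, 0, -0.04, 0, 0, 0, 0], [0, 0, -0.03, 0, 0, 0, 0], [0, 0, 0, 0, 0, 0, 0], [0, 0, 0, 0, 0, 1, 0], [0, 0, 0, 0, 0, 1, 0], [0, 0, 0, 0, 0, 0, 0]]]'
python3 -c "
from h import *;o=observe();print(o['position'],o['force'],o['torque'])"
```

```text
t: 8.75
position: [507.1, 225.0, 343.2]
tool_rot: [-0.359, 0.933, 0.0, 0.0]
force: [0.5, 0.4, 1.2]
opening: 0.2
grip_force: 59.3
[507.05965108 224.99269723 343.16080149] [0.50346237 0.42344246 1.20539542] [-0.00494995 -0.25899623 -0.04867822]
```

```bash
python3 -m inch '[[[0, 0, 0.02, 0, 0, 1, 0], [0, 0, 0, 0, 0, 1, 0], [0, 0, 0, 0, 0, 0, 0]]]'
python3 -m inch '[[[0, 0, 0, 0, 0, 1, 0], [0, 0, 0, 0, 0, 1, 0], [0, 0, 0, 0, 0, 0, 0]]]'
python3 -m inch '[[[0, 0, 0, 0, 0, 1, 0], [0, 0, 0, 0, 0, 0, 0]]]'
python3 -c "
from h import *;o=observe();print(o['position'],o['force'],o['torque'])"
```

```text
t: 9.0
position: [507.1, 225.0, 341.6]
tool_rot: [-0.349, 0.937, 0.0, 0.0]
force: [0.4, 0.1, 4.0]
opening: 0.201
grip_force: 59.9
t: 9.25
position: [507.2, 225.0, 339.6]
tool_rot: [-0.349, 0.937, 0.0, 0.0]
force: [0.3, -0.8, 6.2]
opening: 0.2
grip_force: 60.0
t: 9.42
position: [507.1, 225.0, 338.8]
tool_rot: [-0.349, 0.937, 0.0, 0.0]
force: [-0.6, -0.5, 7.7]
opening: 0.197
grip_force: 60.1
[507.14861965 225.02438799 338.75621251] [-0.61461046 -0.51408199  7.65763821] [-0.11139944  0.32388809 -0.00831023]
```

```bash
python3 -m inch '[[[0, 0, -0.02, 0, 0, -0.3, 0], [0, 0, 0, 0, 0, 0, 0]]]'
python3 -c "
from h import *;o=observe();print(o['position'],o['force'],o['torque'])"
python3 -m inch '[[[0, 0, 0.04, 0, 0, 0, 0], [0, 0, 0, 0, 0, 0, 0]]]'
python3 -c "
from h import *;o=observe();print(o['position'],o['force'],o['torque'])"
```

```text
t: 9.58
position: [507.1, 224.9, 338.8]
tool_rot: [-0.359, 0.933, 0.0, 0.0]
force: [0.2, -1.1, 3.7]
opening: 0.199
grip_force: 59.8
[507.0959158  224.94981235 338.81097832] [ 0.20031912 -1.12543894  3.69559264] [-0.12131248 -0.0818582   0.03577863]
t: 9.75
position: [507.1, 225.0, 338.7]
tool_rot: [-0.339, 0.941, 0.0, 0.0]
force: [-0.0, 0.6, 4.0]
opening: 0.203
grip_force: 59.8
[507.0681458  224.99030586 338.69963108] [-0.04576022  0.56213849  3.99845609] [ 0.02410687 -0.04353494  0.10114907]
```

```bash
python3 -m inch '[[[0, 0, -0.03, 0, 0, 0.5, 0], [0, 0, 0, 0, 0, 0.5, 0], [0, 0, 0, 0, 0, 0, 0]]]'
python3 -c "
from h import *;o=observe();print(o['position'],o['force'],o['torque'])"
python3 -m inch '[[[0, 0, 0.01, 0, 0, 0.5, 0], [0, 0, 0, 0, 0, 0.5, 0], [0, 0, 0, 0, 0, 0, 0]]]'
python3 -c "
from h import *;o=observe();print(o['position'],o['force'],o['torque'])"
```

```text
t: 10.0
position: [507.1, 225.0, 337.4]
tool_rot: [-0.354, 0.935, 0.0, 0.0]
force: [-0.4, -0.1, 2.2]
opening: 0.198
grip_force: 59.7
[507.06377929 224.99000823 337.43070912] [-0.37001089 -0.13149294  2.17590882] [ 0.03864889 -0.27405881  0.07204877]
t: 10.25
position: [507.1, 225.0, 336.8]
tool_rot: [-0.349, 0.937, 0.0, 0.0]
force: [-0.4, 0.2, 5.9]
opening: 0.203
grip_force: 59.8
[507.10088593 225.01550204 336.76061404] [-0.40405292  0.22147501  5.94123751] [-0.01440483 -0.03351192 -0.05837183]
```

```bash
python3 -m inch '[[[0, 0, 0.01, 0, 0, 0.4, 0], [0, 0, -0.01, 0, 0, 0, 0], [0, 0, 0, 0, 0, 0, 0]]]'
python3 -c "
from h import *;o=observe();print(o['position'],o['force'],o['torque'])"
python3 -m inch '[[[0, 0, 0, 0, 0, 0.4, 0], [0, 0, 0, 0, 0, 0, 0], [0, 0, 0, 0, 0, 0, 0]]]'
python3 -c "
from h import *;o=observe();print(o['position'],o['force'],o['torque'])"
```

```text
t: 10.5
position: [507.1, 225.0, 336.5]
tool_rot: [-0.35, 0.937, 0.0, 0.0]
force: [0.3, -0.3, 4.8]
opening: 0.198
grip_force: 60.0
[507.09286632 224.99312492 336.46175497] [ 0.28707    -0.31525383  4.81714855] [-0.02797117  0.00791016  0.00339537]
t: 10.75
position: [507.1, 225.0, 336.1]
tool_rot: [-0.349, 0.937, 0.0, 0.0]
force: [0.5, 0.1, 5.3]
opening: 0.206
grip_force: 60.0
[507.09295451 224.99355269 336.08018879] [0.45937218 0.07504065 5.26089337] [-0.07680871  0.01058619  0.03018501]
```

```bash
cat > r.py <<'E'
from h import *
o=observe();print(o['position'].round(2),o['force'].round(2),o['torque'].round(3),o['joint_pos'][5].round(3), 2*np.arctan2(o['tool_rot'][0],o['tool_rot'][1]).round(4))
E
python3 -m inch '[[[0, 0, 0.01, 0, 0, 0.5, 0], [0, 0, -0.01, 0, 0, 0, 0], [0, 0, 0, 0, 0, 0, 0]]]'|head -1; python3 r.py
python3 -m inch '[[[0, 0, -0.01, 0, 0, 0.5, 0], [0, 0, 0.01, 0, 0, 0, 0], [0, 0, 0, 0, 0, 0, 0]]]'|head -1; python3 r.py
```

```text
t: 11.0
[507.11 225.02 335.66] [-1.08  0.22  4.94] [-0.049  0.071  0.048] -1.627 -0.7142
t: 11.25
[507.09 225.   335.02] [-0.06  0.07  5.12] [ 0.022 -0.02   0.054] -1.629 -0.7126
```

```bash

python3 -m inch '[[[0, 0, 0.01, 0, 0, 0.5, 0], [0, 0, -0.01, 0, 0, 0, 0], [0, 0, 0, 0, 0, 0, 0]]]'|head -1; python3 r.py
python3 -m inch '[[[0, 0, 0, 0, 0, 0.4, 0], [0, 0, 0, 0, 0, 0, 0], [0, 0, 0, 0, 0, 0, 0]]]'|head -1; python3 r.py
```

```text
t: 11.5
[507.12 225.02 334.68] [-0.12 -0.41  5.65] [-0.119  0.127  0.   ] -1.628 -0.7136
t: 11.75
[507.16 225.04 334.45] [-1.52  0.56  6.97] [-0.018  0.362  0.003] -1.629 -0.713
```

The key is on the floor: the force now rises at about 5 N/mm, and the depth is as expected. I'm easing off slightly and turning clockwise.

```bash

python3 -m inch '[[[0, 0, 0.04, 0, 0, -0.3, 0], [0, 0, 0.06, 0, 0, 0, 0], [0, 0, 0.06, 0, 0, 0, 0], [0, 0, 0.04, 0, 0, 0, 0], [0, 0, 0, 0, 0, 0, 0]]]'|head -1; python3 r.py
python3 -m inch '[[[0, 0, 0.05, 0, 0, 0, 0], [0, 0, 0.06, 0, 0, 0, 0], [0, 0, 0.06, 0, 0, 0, 0], [0, 0, 0.03, 0, 0, 0, 0], [0, 0, 0, 0, 0, 0, 0]]]'|head -1; python3 r.py
```

```text
t: 12.17
[507.08 225.05 334.62] [-1.23  0.28  6.56] [0.124 0.405 0.083] -1.831 -0.5104
t: 12.58
[507.06 225.09 334.61] [-0.96  0.14  6.77] [0.137 0.391 0.097] -2.031 -0.311
```

```bash

python3 -m inch '[[[0, 0, 0.05, 0, 0, 0, 0], [0, 0, 0.06, 0, 0, 0, 0], [0, 0, 0.06, 0, 0, 0, 0], [0, 0, 0.03, 0, 0, 0, 0], [0, 0, 0, 0, 0, 0, 0]]]'|head -1; python3 r.py
python3 -m inch '[[[0, 0, 0.04, 0, 0, 0, 0], [0, 0, 0.05, 0, 0, 0, 0], [0, 0, 0.03, 0, 0, 0, 0], [0, 0, 0, 0, 0, 0, 0]]]'|head -1; python3 r.py
python3 -m inch '[[[0, 0, 0.03, 0, 0, 0, 0], [0, 0, 0.03, 0, 0, 0, 0], [0, 0, 0, 0, 0, 0, 0]]]'|head -1; python3 r.py
```

```text
t: 13.0
[507.1  225.11 334.63] [-0.47  0.2   6.51] [ 0.117  0.283 -0.021] -2.231 -0.111
t: 13.33
[507.12 225.16 334.65] [-1.42  0.26  7.04] [0.187 0.182 0.106] -2.351 0.0088
t: 13.58
[507.14 225.17 334.63] [0.1  1.07 6.17] [0.276 0.283 0.105] -2.41 0.0688
```

```bash

python3 -m inch '[[[0, 0, 0.03, 0, 0, 0, 0], [0, 0, 0.03, 0, 0, 0, 0], [0, 0, 0, 0, 0, 0, 0]]]'|head -1; python3 r.py
python3 -m inch '[[[0, 0, 0.03, 0, 0, 0, 0], [0, 0, 0.01, 0, 0, 0, 0], [0, 0, 0, 0, 0, 0, 0]]]'|head -1; python3 r.py
python3 -m inch '[[[0, 0, 0.03, 0, 0, 0, 0], [0, 0, 0.01, 0, 0, 0, 0], [0, 0, 0, 0, 0, 0, 0]]]'|head -1; python3 r.py
```

```text
t: 13.83
[507.15 225.21 334.66] [-0.19  1.56  7.39] [0.338 0.21  0.171] -2.47 0.1288
t: 14.08
[507.16 225.24 334.68] [-0.3   0.59  6.98] [0.372 0.262 0.092] -2.509 0.1676
t: 14.33
[507.17 225.24 334.65] [-1.25  1.11  6.31] [0.375 0.246 0.099] -2.549 0.2076
```

```bash

for i in 1; do python3 -m inch '[[[0, 0, 0.02, 0, 0, 0, 0], [0, 0, 0.02, 0, 0, 0, 0], [0, 0, 0, 0, 0, 0, 0]]]'|head -1; python3 r.py;done
python3 -m inch '[[[0, 0, 0.02, 0, 0, 0, 0], [0, 0, 0.01, 0, 0, 0, 0], [0, 0, 0, 0, 0, 0, 0]]]'|head -1; python3 r.py
python3 -m inch '[[[0, 0, 0.02, 0, 0, 0, 0], [0, 0, 0.01, 0, 0, 0, 0], [0, 0, 0, 0, 0, 0, 0]]]'|head -1; python3 r.py
```

```text
t: 14.58
[507.18 225.27 334.68] [-1.29  0.61  6.03] [0.343 0.163 0.083] -2.59 0.248
t: 14.83
[507.19 225.27 334.68] [0.15 1.27 6.36] [0.434 0.206 0.111] -2.619 0.2776
t: 15.08
[507.18 225.3  334.7 ] [-0.54  0.87  6.96] [0.477 0.199 0.127] -2.649 0.3074
```

```bash

python3 -m inch '[[[0, 0, 0.02, 0, 0, 0, 0], [0, 0, 0.01, 0, 0, 0, 0], [0, 0, 0, 0, 0, 0, 0]]]'|head -1; python3 r.py
python3 -m inch '[[[0, 0, 0.02, 0, 0, 0, 0], [0, 0, 0, 0, 0, 0, 0]]]'|head -1; python3 r.py
python3 -m inch '[[[0, 0, 0.02, 0, 0, 0, 0], [0, 0, 0, 0, 0, 0, 0]]]'|head -1; python3 r.py
```

```text
t: 15.33
[507.2  225.3  334.68] [-0.3   1.84  6.5 ] [0.47  0.224 0.113] -2.679 0.3374
t: 15.5
[507.21 225.32 334.69] [-0.12  0.59  6.56] [0.491 0.175 0.061] -2.7 0.358
t: 15.67
[507.21 225.28 334.66] [-0.76  0.63  5.27] [0.46  0.177 0.069] -2.72 0.378
```

```bash

python3 -m inch '[[[0, 0, 0.02, 0, 0, 0, 0], [0, 0, 0, 0, 0, 0, 0]]]'|head -1; python3 r.py
python3 -m inch '[[[0, 0, 0.02, 0, 0, 0, 0], [0, 0, 0, 0, 0, 0, 0]]]'|head -1; python3 r.py
python3 -m inch '[[[0, 0, 0.02, 0, 0, 0, 0], [0, 0, 0, 0, 0, 0, 0]]]'|head -1; python3 r.py
python3 -m inch '[[[0, 0, 0.02, 0, 0, 0, 0], [0, 0, 0, 0, 0, 0, 0]]]'|head -1; python3 r.py
```

```text
t: 15.83
[507.21 225.31 334.69] [-0.7   0.05  5.82] [0.478 0.139 0.135] -2.74 0.398
t: 16.0
[507.2 225.3 334.7] [-0.33  0.62  6.66] [0.455 0.12  0.097] -2.76 0.418
t: 16.17
[507.21 225.29 334.68] [-0.09  1.44  6.53] [0.492 0.209 0.101] -2.78 0.438
t: 16.33
[507.2  225.32 334.72] [-1.01  1.66  5.87] [0.562 0.222 0.139] -2.8 0.4578
```

```bash

python3 -m inch '[[[0, 0, 0.02, 0, 0, 0, 0], [0, 0, 0, 0, 0, 0, 0]]]'|head -1; python3 r.py
python3 -m inch '[[[0, 0, 0.02, 0, 0, 0, 0], [0, 0, 0, 0, 0, 0, 0]]]'|head -1; python3 r.py
python3 -m inch '[[[0, 0, 0.02, 0, 0, 0, 0], [0, 0, 0, 0, 0, 0, 0]]]'|head -1; python3 r.py
python3 -m inch '[[[0, 0, 0.02, 0, 0, 0, 0], [0, 0, 0, 0, 0, 0, 0]]]'|head -1; python3 r.py
```

```text
t: 16.5
[507.22 225.33 334.7 ] [-0.95  1.58  6.26] [0.431 0.098 0.117] -2.82 0.4778
t: 16.67
[507.21 225.31 334.68] [-0.23  0.79  6.19] [0.491 0.149 0.188] -2.84 0.4978
t: 16.83
[507.2  225.33 334.68] [-0.29  0.1   5.82] [0.427 0.16  0.242] -2.859 0.5176
t: 17.0
[507.21 225.33 334.69] [-0.3   0.53  4.51] [0.516 0.213 0.373] -2.879 0.5376
```

The stop is felt: the torque rose 0.12 → 0.19 → 0.24 → 0.37. I'm easing back to unload.

```bash

python3 -m inch '[[[0, 0, -0.03, 0, 0, 0, 0], [0, 0, 0, 0, 0, 0, 0]]]'|head -1; python3 r.py
python3 -m inch '[[[0, 0, -0.02, 0, 0, 0, 0], [0, 0, 0, 0, 0, 0, 0]]]'|head -1; python3 r.py
```

```text
t: 17.17
[507.23 225.29 334.69] [ 0.32 -0.17  5.82] [0.417 0.098 0.115] -2.847 0.505
t: 17.33
[507.23 225.28 334.68] [-0.32  0.46  5.74] [ 0.365  0.047 -0.053] -2.828 0.4858
```

```bash

python3 -m inch '[[[0, 0, 0, 0, 0, -1, 0], [0, 0, 0, 0, 0, -2, 0], [0, 0, 0, 0, 0, -2, 0], [0, 0, 0, 0, 0, 0, 0]]]'; python3 r.py
python3 -m inch '[[[0, 0, 0, 0, 0, -3, 0], [0, 0, 0, 0, 0, -6, 0], [0, 0, 0, 0, 0, -10, 0], [0, 0, 0, 0, 0, -20, 0], [0, 0, 0, 0, 0, -20, 0], [0, 0, 0, 0, 0, -4, 0], [0, 0, 0, 0, 0, 0, 0]]]'|head -2; python3 r.py
python3 - <<'E'
from h import *
# stand top face from w1, w2 views saved earlier & its hole
P={"w1":([523.923,-108.575,404.545],[[-.836099,-.548579]]),}
c=camera("top"); im=c["color"]; cv2.imwrite("pics/st.png",im[190:260,290:360])
h=cv2.cvtColor(im,cv2.COLOR_BGR2HSV)
w=((h[...,0]>9)&(h[...,0]<26)&(h[...,1]>50)&(h[...,2]>120)).astype(np.uint8)*255
w[:190]=0;w[260:]=0;w[:,:290]=0;w[:,360:]=0
w=cv2.morphologyEx(w,cv2.MORPH_CLOSE,np.ones((7,7)))
for k in blobs(w,100):
    r=cv2.minAreaRect(k); b=cv2.boxPoints(r); print(np.round(r[0],1),np.round(r[1],1),[plane(c,q,55,)[:2].round(1).tolist() for q in b],plane(c,r[0],55))
p=im[190:260,290:360]; cv2.imwrite("pics/st.png",cv2.resize(p,(560,560),interpolation=2))
E
```

```text
t: 17.67
position: [505.8, 224.2, 336.7]
tool_rot: [0.241, 0.97, -0.002, -0.002]
force: [-0.1, 0.7, -12.3]
opening: 0.198
grip_force: 59.7
[505.8  224.23 336.75] [ -0.14   0.68 -12.27] [ 0.072 -0.039  0.004] -2.828 0.4876
t: 18.25
position: [507.8, 225.3, 406.3]
[507.84 225.32 406.34] [ 0.16  0.46 -2.19] [-0.022  0.013 -0.013] -2.828 0.4858
[324.5 222. ] [69. 64.] [[452.7, -11.8], [643.4, -12.6], [643.8, -219.2], [452.3, -214.5]] [ 547.18404062 -114.13540485   55.        ]
```

View pics/st.png

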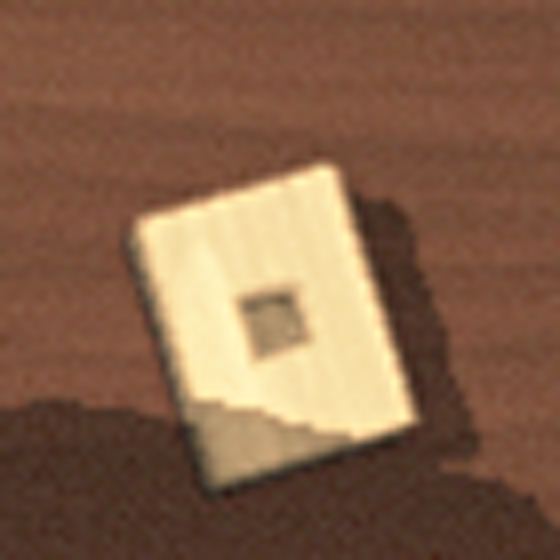

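The stand is empty, with its hole at crop (274,323), which is px (323.8,229.9). The grasp is rigid, so returning to the lift-out pose, xy (525.35,−115.1) at tool angle −0.572, must fit.

```bash

python3 -m inch '[[[0, 0, -0.12, 0, 0, 0, 0], [0, 0, -0.12, 0, 0, 0, 0], [0, 0, -0.12, 0, 0, 0, 0], [0, 0, -0.12, 0, 0, 0, 0], [0, 0, -0.12, 0, 0, 0, 0], [0, 0, -0.12, 0, 0, 0, 0], [0, 0, -0.12, 0, 0, 0, 0], [0, 0, -0.12, 0, 0, 0, 0]]]'|head -2
python3 -m inch '[[[0, 0, -0.098, 0, 0, 0, 0], [0, 0, 0, 10, -17, 0, 0], [0, 0, 0, 20, -35, 0, 0], [0, 0, 0, 20, -35, 0, 0], [0, 0, 0, 20, -35, 0, 0], [0, 0, 0, 20, -35, 0, 0], [0, 0, 0, 20, -35, 0, 0], [0, 0, 0, 20, -35, 0, 0]]]'|head -2
python3 -m inch '[[[0, 0, 0, 20, -35, 0, 0], [0, 0, 0, 18, -30, 0, 0], [0, 0, 0, 0, 0, 0, 0], [0, 0, 0, 0, 0, 0, 0]]]'|head -2
python3 - <<'E'
from h import *
o=observe(); R=Ro.from_quat(o["tool_rot"]).as_matrix()
print(o["position"],2*np.arctan2(o['tool_rot'][0],o['tool_rot'][1]),R.T@(np.array([525.35,-115.1,350])-o["position"]))
t=camera("top"); print("hole top",plane(t,(323.75,229.9),55))
E
```

```text
t: 18.97
position: [506.9, 224.8, 401.7]
t: 19.63
position: [520.0, -38.2, 402.1]
t: 19.97
position: [523.4, -113.5, 401.5]
[ 523.40116543 -113.48779946  401.53537774] -0.5679843523159643 [-0.82916461 -2.42650742 51.53364778]
hole top [ 523.67860649 -111.58259604   55.        ]
```

```bash

python3 -m inch '[[[0, 0, -0.004, -1, -1.6, 20, 0], [0, 0, 0, 0, 0, 30, 0], [0, 0, 0, 0, 0, 10, 0], [0, 0, 0, 0, 0, 4, 0], [0, 0, 0, 0, 0, 0, 0]]]'|head -2;python3 r.py
python3 -m inch '[[[0, 0, 0, 0, 0, 3, 0], [0, 0, 0, 0, 0, 3, 0], [0, 0, 0, 0, 0, 3, 0], [0, 0, 0, 0, 0, 0, 0]]]'|head -2;python3 r.py
```

```text
t: 20.43
position: [525.5, -111.6, 337.7]
[ 525.52 -111.56  337.68] [ 0.11 -0.22 -2.21] [-0.    -0.076 -0.029] -1.15 -0.5772
t: 20.77
position: [525.4, -112.2, 329.2]
[ 525.44 -112.24  329.24] [-0.2  -0.76 -2.05] [-0.045  0.025  0.001] -1.149 -0.5758
```

```bash

python3 -m inch '[[[0, 0, 0, 0, 0, 2, 0], [0, 0, 0, 0, 0, 3, 0], [0, 0, 0, 0, 0, 3, 0], [0, 0, 0, 0, 0, 0, 0]]]'|head -2;python3 r.py
python3 -m inch '[[[0, 0, 0, 0, 0, 5, 0], [0, 0, 0, 0, 0, 5, 0], [0, 0, 0, 0, 0, 0, 0]]]'|head -2;python3 r.py
```

```text
t: 21.1
position: [525.2, -112.4, 320.5]
[ 525.22 -112.36  320.5 ] [ 0.56 -0.05 -1.56] [0.012 0.024 0.009] -1.149 -0.5756
t: 21.35
position: [525.0, -112.3, 309.9]
[ 525.04 -112.32  309.94] [-0.16  0.53 -2.24] [-0.018  0.061  0.035] -1.149 -0.5754
```

Sliding in freely. The floor should be at TCP z ≈ 291.

```bash

python3 -m inch '[[[0, 0, 0, 0, 0, 6, 0], [0, 0, 0, 0, 0, 6, 0], [0, 0, 0, 0, 0, 4, 0], [0, 0, 0, 0, 0, 1, 0], [0, 0, 0, 0, 0, 0, 0]]]'|head -2;python3 r.py
python3 -m inch '[[[0, 0, 0, 0, 0, 0.8, 0], [0, 0, 0, 0, 0, 0.6, 0], [0, 0, 0, 0, 0, 0, 0]]]'|head -2;python3 r.py
```

```text
t: 21.77
position: [525.4, -112.3, 293.6]
[ 525.35 -112.32  293.63] [-0.23  0.13 -1.3 ] [ 0.018  0.025 -0.009] -1.149 -0.5758
t: 22.02
position: [525.5, -112.3, 292.9]
[ 525.52 -112.3   292.89] [ 0.04 -0.13 -1.66] [ 0.021 -0.035 -0.015] -1.149 -0.5758
```

```bash

python3 -m inch '[[[0, 0, 0, 0, 0, 0.8, 0], [0, 0, 0, 0, 0, 0.4, 0], [0, 0, 0, 0, 0, 0, 0]]]'|head -2;python3 r.py
python3 -m inch '[[[0, 0, 0, 0, 0, 0.4, 0], [0, 0, 0, 0, 0, 0, 0]]]'|head -2;python3 r.py
```

```text
t: 22.27
position: [525.4, -112.3, 291.6]
[ 525.44 -112.31  291.6 ] [-0.57  0.39 -1.36] [-0.031 -0.025  0.025] -1.149 -0.5758
t: 22.43
position: [525.5, -112.3, 291.4]
[ 525.53 -112.31  291.35] [-0.37 -0.24 -0.41] [ 0.047  0.056 -0.006] -1.149 -0.5758
```

```bash

python3 -m inch '[[[0, 0, 0, 0, 0, 0.2, 0.3], [0, 0, 0, 0, 0, 0, 0.4], [0, 0, 0, 0, 0, 0, 0.6], [0, 0, 0, 0, 0, 0, 1], [0, 0, 0, 0, 0, 0, 1], [0, 0, 0, 0, 0, 0, 1], [0, 0, 0, 0, 0, 0, 1]]]'
python3 -m inch '[[[0, 0, 0, 0, 0, -5, 1], [0, 0, 0, 0, 0, -15, 1], [0, 0, 0, 0, 0, -30, 1], [0, 0, 0, 0, 0, -35, 1], [0, 0, 0, 0, 0, -30, 1], [0, 0, 0, 0, 0, 0, 1], [0, 0, 0, 0, 0, 0, 1]]]'
python3 w.py w9; python3 - <<'E'
from h import *
t=camera("top"); s=camera("side")
p=t["color"][120:300,120:420]; q=s["color"][100:350,120:420]
cv2.imwrite("pics/end.png",np.vstack([cv2.resize(p,(560,336),interpolation=2)[:, :],cv2.resize(q,(560,260))])[:600])
E
```

```text
t: 23.02
position: [525.5, -112.3, 291.0]
tool_rot: [-0.284, 0.959, -0.0, 0.0]
force: [-0.2, 0.3, 0.5]
opening: 0.998
grip_force: 0.0
t: 23.6
position: [525.7, -112.3, 408.5]
tool_rot: [-0.284, 0.959, -0.0, 0.002]
force: [-0.3, -0.4, -0.5]
opening: 0.998
grip_force: 0.0
pos [ 525.7226193  -112.31953553  408.53676575] x [-0.8387021  -0.54457466 -0.00415048] z [ 4.61563222e-03  5.12859374e-04 -9.99989216e-01] q6 -1.1494188842369764
px [266. 200.] ctr [ 529.6 -126.9] size [18.9 90.1] dirx in tool [0.999 0.042] offset tool [  4.7 -14.4   0. ]
```

View pics/end.png

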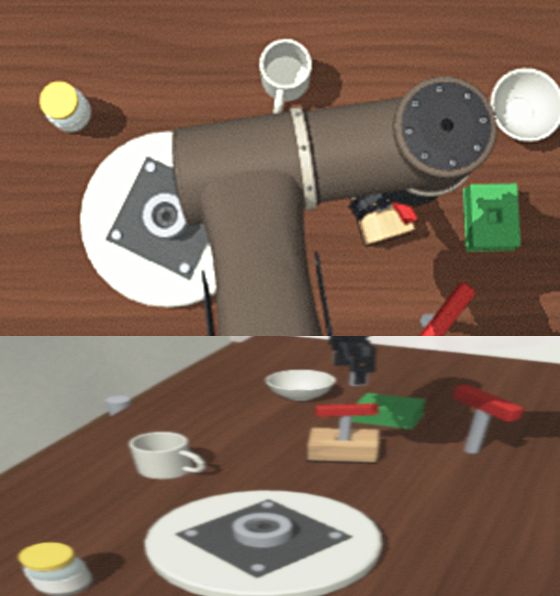

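The key is back in the wooden stand, and the mug, bowl and jar haven't moved. The key leans a little though: its top is about 10 mm off, at wrist px (266,200). I'll take hold again, straighten it, press it onto the floor lightly and release.

```bash

python3 -m inch '[[[0, 0, 0, 3, -8, 35, 1], [0, 0, 0, 0, 0, 40, 1], [0, 0, 0, 0, 0, 30, 1], [0, 0, 0, 0, 0, 11, 1], [0, 0, 0, 0, 0, 0, 1]]]' 20 |head -2
python3 -m inch '[[[0, 0, 0, 0, 0, 0, 0], [0, 0, 0, 0, 0, 0, 0], [0, 0, 0, 0, 0, 0, 0], [0, 0, 0, 0, 0, 0, 0], [0, 0, 0, 0, 0, 0, 0], [0, 0, 0, 0, 0, 0, 0], [0, 0, 0, 0, 0, 0, 0], [0, 0, 0, 0, 0, 0, 0]]]'
python3 r.py
```

```text
t: 24.17
position: [525.6, -120.8, 285.5]
t: 24.83
position: [527.6, -120.4, 290.9]
tool_rot: [-0.284, 0.959, -0.0, 0.001]
force: [-1.2, 3.2, 5.4]
opening: 0.226
grip_force: 19.7
[ 527.56 -120.43  290.86] [-1.15  3.16  5.43] [ 1.386  0.536 -0.05 ] -1.133 -0.576
```

```bash

python3 -m inch '[[[0, 0, 0, 0, 2, -2, 0], [0, 0, 0, -1, 2, 0, 0], [0, 0, 0, -1, 2, 0, 0], [0, 0, 0, 0, 1, 0, 0], [0, 0, 0, 0, 0, 0, 0], [0, 0, 0, 0, 0, 0, 0]]]' 60; python3 r.py
```

```text
t: 25.33
position: [525.1, -113.6, 291.9]
tool_rot: [-0.284, 0.959, 0.0, -0.0]
force: [-0.7, 0.9, -1.6]
opening: 0.198
grip_force: 58.5
[ 525.15 -113.64  291.9 ] [-0.7   0.88 -1.6 ] [0.221 0.081 0.027] -1.147 -0.576
```

```bash

python3 -m inch '[[[0, 0, 0, -0.5, 0.8, 0.5, 0], [0, 0, 0, 0, 0, 0.5, 0], [0, 0, 0, 0, 0, 0, 0]]]'|head -2; python3 r.py
python3 -m inch '[[[0, 0, 0, 0, 0, 0.4, 0], [0, 0, 0, 0, 0, 0, 0], [0, 0, 0, 0, 0, 0, 0]]]'|head -2; python3 r.py
```

```text
t: 25.58
position: [525.4, -113.0, 291.7]
[ 525.37 -113.01  291.72] [-1.63 -1.77  6.29] [-0.609  0.714 -0.003] -1.149 -0.5762
t: 25.83
position: [525.4, -113.1, 291.6]
[ 525.38 -113.06  291.64] [-2.27 -0.8   8.67] [-0.487  1.039 -0.018] -1.149 -0.5762
```

```bash

python3 -m inch '[[[0, 0, 0, 0, 0, -0.7, 0], [0, 0, 0, 0, 0, 0, 0], [0, 0, 0, 0, 0, 0, 0]]]' 20|head -2; python3 r.py
python3 -m inch '[[[0, 0, 0, 0, 0, 0, 0.24], [0, 0, 0, 0, 0, 0, 0.24], [0, 0, 0, 0, 0, 0, 0.28], [0, 0, 0, 0, 0, 0, 0.33], [0, 0, 0, 0, 0, 0, 0.5], [0, 0, 0, 0, 0, 0, 1], [0, 0, 0, 0, 0, 0, 1], [0, 0, 0, 0, 0, 0, 1]]]'|head -2; python3 r.py
python3 -m inch '[[[0, 0, 0, 0, 0, -5, 1], [0, 0, 0, 0, 0, -15, 1], [0, 0, 0, 0, 0, -30, 1], [0, 0, 0, 0, 0, -35, 1], [0, 0, 0, 0, 0, -30, 1], [0, 0, 0, 0, 0, 0, 1], [0, 0, 0, 0, 0, 0, 1]]]'|head -2
python3 w.py w10
```

```text
t: 26.08
position: [525.3, -113.0, 291.7]
[ 525.28 -112.97  291.69] [-0.88 -1.97  5.65] [-0.838  0.591 -0.007] -1.149 -0.576
t: 26.75
position: [525.2, -112.7, 291.3]
[ 525.19 -112.73  291.28] [ 0.43 -0.23 -0.29] [-0.025  0.01   0.027] -1.149 -0.5758
t: 27.33
position: [525.4, -112.8, 408.8]
pos [ 525.41784084 -112.7503542   408.83750671] x [-0.83869497 -0.54458531 -0.00419364] z [ 4.66243879e-03  5.20087653e-04 -9.99988996e-01] q6 -1.1486483094270241
px [284. 185.] ctr [ 511.4 -121.7] size [16.8 90.6] dirx in tool [-1.     0.013] offset tool [16.6  0.1 -0.1]
```

```bash
python3 -m inch '[[[0, 0, 0, 0, 0, -10, 1], [0, 0, 0, 0, 0, 0, 1], [0, 0, 0, 0, 0, 0, 1], [0, 0, 0, 0, 0, 0, 1], [0, 0, 0, 0, 0, 0, 1], [0, 0, 0, 0, 0, 0, 1]]]'|head -2; python3 w.py w11 | tail -1; python3 -c "
from rig import finish_job; print(finish_job())"
```

```text
t: 27.88
position: [525.1, -112.8, 415.8]
px [283. 185.] ctr [ 511.7 -122.3] size [16.6 90.1] dirx in tool [-1.    0.02] offset tool [16.4 -0.7  0. ]
the job is handed in; nothing more can be done
None
```

The key was seated fully in the screw, turned clockwise to the stop and stood back in the wooden stand, and the job is handed in at about 28 s. Three things to know: it leans about 0.1 rad in the stand, torque touched about 0.37 N m (over the 0.3 limit) for one step at the stop, and the screw may have turned slightly while I felt for the hexagon.

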